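# Fetch the blue jar from behind the white canister and weigh it

### The job

I need the blue-lidded jar on the kitchen scale, but it is stuck behind the white canister in the ingredient rack. Lift the white canister out and stand it aside on the bare worktop, stand the blue jar on the scale's round pan, then put the white canister back where it stood in the rack. Keep both upright all the time.

Things in the scene. Friction and masses are not known exactly. Their poses are not given: they have to be found in the camera images.
- white_canister: White straight-sided canister with a white lid, 60 mm diameter, 130 mm tall, about 0.35 kg. It stands at the front (robot side) of one of the rack's three lanes; a black and a yellow canister of the same size stand in the other two, 100 mm away centre to centre. Origin: centre of its underside; z up.
- blue_jar: Clear straight-sided jar with blue lid and band, 56 mm diameter, 64 mm tall, about 0.2 kg. It stands in the same lane right behind the white canister, about 9 mm from it; red and green jars of the same size stand behind the other canisters. Origin: centre of its underside; z up.
- rack: Fixed open-topped steel rack, 184 deep (x) x 304 mm wide (y). Floor 6 mm thick; three lanes 96 mm wide, centred at y = -100, 0, 100 mm, parted by 4 mm walls 60 mm high; front and back lips only 12 mm high. Canisters stand at x = -50, jars at about x = 17 mm, 45 mm free behind them. Origin: centre of its underside; x points along the lanes, away from the robot.
- pan (a point): Centre of the top face of the kitchen scale's round steel pan: 124 mm in diameter, 40 mm above the worktop, rigid. The scale is a fixed grey box, 160 x 150 mm, to the robot's left of the rack. The worktop between the robot and the rack is bare.
There are look-alikes about, which are no part of the job. There is more than one size of the blue_jar; the one meant has the size given above.

How it is judged:
By the outcome, as a careful person would: the job done as asked, in the order asked, and still so for the second after the job is handed in, with the robot touching nothing.
It also fails if it takes over 70 s, if anything falls off the work surface, if the arm or the gripper's body presses on something with over 40 N, if the wrist force passes 120 N, or if a joint passes its speed limit or range.

### The arm

A 6-joint arm with a two-finger parallel gripper is mounted at the origin on the work surface. World frame = base frame: x ahead of the robot, y to its left, z up, the work surface at z = 0. Lengths are in mm, angles in rad, forces in N, time in s.
With the tool pointing down it reaches from about 350 to 975 mm from the base axis. Payload 7.1 kg.
Tool frame: the origin (TCP) lies at the very end of the fingers, on their centre line; the grasp point (between the pads) lies 19 mm behind it; z points along the fingers, y is the direction in which the jaws open and shut (so a half turn about z gives the same grasp; the last joint's range is limited). The gripper opens to 88 mm and grips with 3 to 60 N. Pads are 20 mm wide; open, the fingers measure 115 mm over their backs; the gripper's body (75 mm by 178 mm) begins 61 mm behind the grasp point.
Start: joints at [1.262, 0.423, 1.63, -0, 1.089, -0.019], TCP at [178.569, 598.931, 222.675] pointing down, gripper open.
Joint ranges: [-3, 3], [-0.9, 2.11], [0.09, 2.58], [-1.31, 4.45], [0.11, 2.69], [-2.54, 2.54]. Speed limits (rad/s): [2.39, 2.39, 3.01, 3.14, 3.14, 3.14].

### API

Orientations are given as a rotation vector (axis times angle).
In Python, from workcell import readout, imaging, close_job gives the robot as it stands.
- The arm moves only by the tool carry_out, never from a script. Its argument "rows" is a list of rows, each a list of 3 entries, a list of its own where there are three numbers: the shift along the tool's x, y, z in m, then the turn, a rotation vector about the tool's x, y, z in rad, then the closure, from 0 (fully open) to 1 (shut). In form: [[[dx, dy, dz], [wx, wy, wz], hand], ...]. A call has 1 to 12 rows; each row shifts and turns the commanded pose from where the row before left it, along the tool's axes as they then stand; what a row does not reach is not made up. A row lasts 1/12 s, in which the tool goes at most 41.7 mm and 7.16 degrees, less where a joint would pass 70% of its speed; a pose out of reach is approached as far as the arm can. A call with a gripper value outside its range is refused whole. The fingers move at their own pace and stop on an object; the grip force is fixed at half the most. Time passes only in rows, so rows that do not move let the fingers close. It gives the time, the measured TCP pose, the force and the opening at its end, in the units of the state.
- readout.get_obs(): the state, without advancing time (a new reading comes with each control period).
- imaging.get_image(name): name is "scene" or "side" or "wrist"; returns the picture (384x512x3 uint8, red, green, blue); there is no depth.
- imaging.camera_params(name): a dict with "fx", "fy", "cx", "cy" (pixels), "k1" (the pictures are not rectified: a ray, as slopes to the right and down, at radius r is drawn at 1 + k1 r^2 times it, then the intrinsics apply), "rvec" (rotation vector, rad) and "tvec" (3), from world to camera coordinates, as OpenCV has them; the wrist camera has in their place "T_tool_cam" (4x4, takes a point from camera to tool coordinates, whose origin is the TCP and whose axes are the flange's). Camera axes: x right, y down, z forward; pixel columns grow to the right and rows downward; lengths in mm; the calibration is good to about 2 mm. A picture is of the moment at which its call begins: read the wrist's pose just before it. camera_params takes no time and is no camera call.
- close_job(): hands the job in, once; it reports no verdict.
The state is a dict: "t": time; "qpos": joint angles; "qvel": joint speeds; "joint_torque": joint torques, N m; "ee_pos": TCP position; "orientation": TCP orientation; "ft_force": force on the tool from outside, world axes, zero at the start; "moment": the same for the moment, N m; "width": finger opening in mm.
Only numpy, scipy, OpenCV 4.12 (cv2) and the standard library are available. Lean on these libraries where they do the work, as an engineer would, in place of code of your own. Each camera call takes 0.05 s, during which the arm holds its last target.

## Working session

There is one attempt and no reset: what is moved stays moved. The work goes in short steps, Python scripts to look and compute and a tool call to move; the robot and the scene stay as the last step left them, time stands still between calls to the robot, and variables do not carry over. Pictures are saved under pics/ and viewed, and the job is handed in when it is done.

Besides the shell and the picture viewer there is one more tool, called after ">>>" as name(argument=value, ...), one argument or row to a line, values as JSON. carry_out: Moves the arm, as the interface text tells. Its arguments: {"type":"object","properties":{"rows":{"type":"array","items":{"type":"array"}}},"required":["rows"]}

```bash
mkdir -p pics; ls; cat > h.py <<'E'
import numpy as np,cv2
from workcell import readout, imaging, close_job
from scipy.spatial.transform import Rotation as R
def snap(n,f):
    im=imaging.get_image(n); cv2.imwrite('pics/'+f,im[:,:,::-1]); return im
E
python3 - <<'E'
from h import *
o=readout.get_obs();print(o)
for n in ['scene','side','wrist']:
    snap(n,n+'0.png');print(imaging.camera_params(n))
E
```

```text
pics
{'t': 0.0, 'qpos': array([ 1.26203124e+00,  4.23865849e-01,  1.63068547e+00,  5.42379107e-06,
        1.08861122e+00, -1.89721806e-02]), 'qvel': array([-0.00151166, -0.00153065, -0.00154479, -0.00035721, -0.00174199,
        0.00034415]), 'joint_torque': array([ 1.83845172e-03, -5.44624329e+01, -2.73661655e+01,  6.44213799e-02,
        2.27613637e-02, -1.13719159e-04]), 'ee_pos': array([178.38238589, 598.41609317, 221.88787186]), 'orientation': array([-4.53580584e-01, -3.10841186e+00,  2.43150023e-03]), 'ft_force': array([-0.30254787, -0.13988018,  0.4966943 ]), 'moment': array([ 0.01926039, -0.0258323 , -0.01729935]), 'width': 87.67758750266549}
{'fx': 347.37307495720535, 'fy': 347.37307495720535, 'cx': 259.8175255814959, 'cy': 196.79618933702025, 'k1': -0.07732231030523222, 'rvec': array([ 1.30851122,  2.06525231, -1.00496977]), 'tvec': array([ 239.04939927, -317.68965314, 1412.84987579])}
{'fx': 360.1925645714288, 'fy': 360.1925645714288, 'cx': 254.29021517558303, 'cy': 192.7827912387854, 'k1': -0.09788987593274448, 'rvec': array([ 2.24945881, -0.42444079,  0.21228656]), 'tvec': array([-562.71853171,  231.80802702,  775.64585304])}
{'fx': 265.7100810794655, 'fy': 265.7100810794655, 'cx': 253.996007123798, 'cy': 188.95411533247648, 'k1': -0.02943405807632851, 'T_tool_cam': array([[-1.10263458e-03, -9.54958449e-01, -2.96737502e-01,
         8.20714887e+01],
       [ 9.99998961e-01, -7.77383078e-04, -1.21408617e-03,
         4.78100985e-01],
       [ 9.28723135e-04, -2.96738532e-01,  9.54958314e-01,
        -1.63070821e+02],
       [ 0.00000000e+00,  0.00000000e+00,  0.00000000e+00,
         1.00000000e+00]])}
```

View pics/scene0.png

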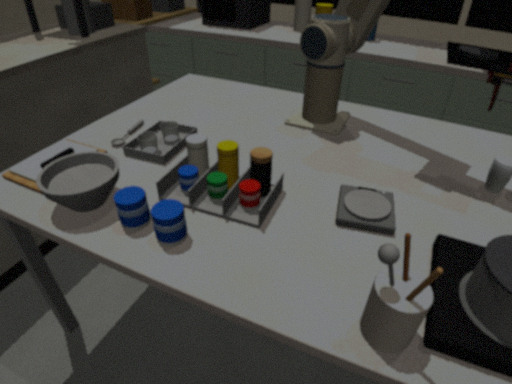

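View pics/side0.png

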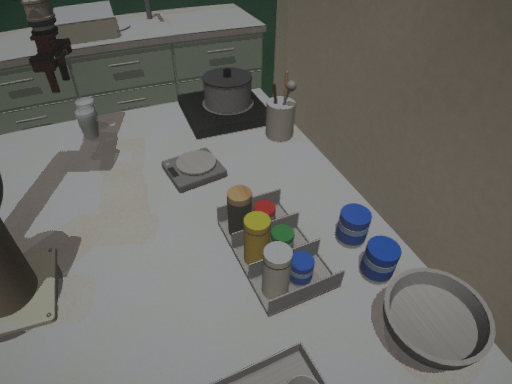

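View pics/wrist0.png

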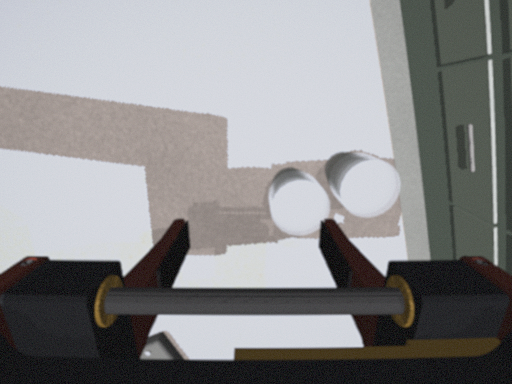

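The jar wanted is the small one in the rack, at scene (188,178) and side (300,268). The larger blue jars outside the rack, at scene (132,206) and (170,221) and side (354,224) and (381,258), are look-alikes. The white canister is at scene (197,152) and side (277,270). The white vessels near side (88,118) and wrist (298,200) and (365,185) are other look-alikes. Next I'll check the choice in close crops.

```bash
python3 - <<'E'
import cv2,numpy as np
a=cv2.imread('pics/scene0.png')[120:250,120:300];b=cv2.imread('pics/side0.png')[170:320,200:400]
a=cv2.resize(a,None,fx=4,fy=4,interpolation=cv2.INTER_CUBIC);b=cv2.resize(b,None,fx=4,fy=4,interpolation=cv2.INTER_CUBIC)
cv2.imwrite('pics/ca.png',cv2.convertScaleAbs(a,alpha=1.3));cv2.imwrite('pics/cb.png',cv2.convertScaleAbs(b,alpha=1.2))
E
```

```text
(no output)
```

View pics/ca.png

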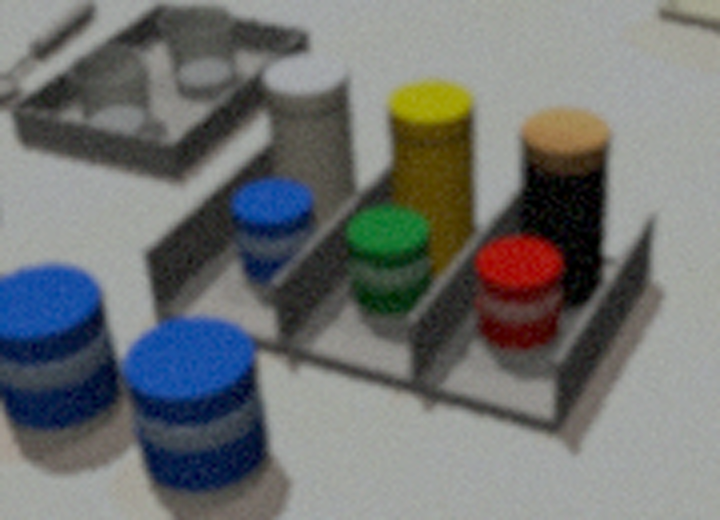

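View pics/cb.png

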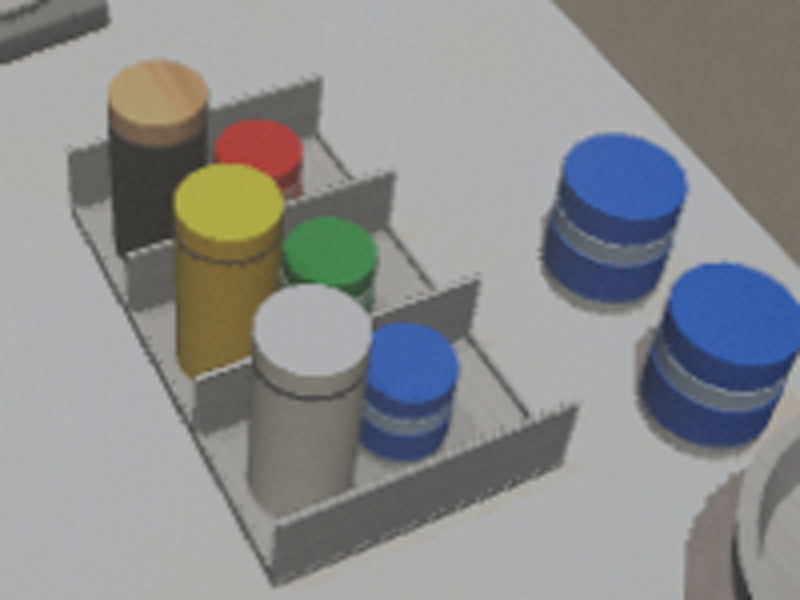

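The crops confirm it: the white canister's lid is at side (278,254) and the small blue jar behind it at side (302,261). Both stand in the robot's-right lane. Now measuring.

```bash
cat >> h.py <<'E'
def cam(n,o=None):
    p=imaging.camera_params(n);K=np.array([[p['fx'],0,p['cx']],[0,p['fy'],p['cy']],[0,0,1]]);k=p['k1']
    if 'rvec' in p:
        Rm=R.from_rotvec(p['rvec']).as_matrix();t=p['tvec']
    else:
        T=np.eye(4);T[:3,:3]=R.from_rotvec(o['orientation']).as_matrix();T[:3,3]=o['ee_pos'];T=np.linalg.inv(T@p['T_tool_cam']);Rm=T[:3,:3];t=T[:3,3]
    return K,k,Rm,t
def ray(c,px):
    K,k,Rm,t=c
    u=cv2.undistortPoints(np.array([[px]],float),K,np.array([k,0,0,0.]))[0,0]
    d=Rm.T@np.array([u[0],u[1],1]);return -Rm.T@t,d/np.linalg.norm(d)
def plane(c,px,z):
    o,d=ray(c,px);return (o+d*(z-o[2])/d[2]).round(1)
def tri(c1,p1,c2,p2):
    a,d=ray(c1,p1);b,e=ray(c2,p2)
    s=np.linalg.lstsq(np.c_[d,-e],b-a,rcond=None)[0];P,Q=a+s[0]*d,b+s[1]*e
    return ((P+Q)/2).round(1),np.linalg.norm(P-Q).round(1)
def proj(c,X):
    K,k,Rm,t=c
    return cv2.projectPoints(np.array(X,float).reshape(-1,1,3),cv2.Rodrigues(Rm)[0],t,K,np.array([k,0,0,0.]))[0][:,0].round(1)
E
python3 - <<'E'
from h import *
s=cam('scene');d=cam('side')
for n,a,b,z in [('white',(196.5,139.2),(277.7,253.7),136),('yel',(228,145.5),(257.3,221),136),('blk',(261.5,152.7),(239.5,194.2),136),
 ('blue',(188.2,170.7),(302,260.7),70),('green',(217.2,177.5),(282.5,233.2),70),('red',(250,185.5),(264.7,208.5),70),('pan',(368,205),(196,163),40)]:
    print(n,plane(s,a,z),plane(d,b,z),*tri(s,a,d,b))
for n,px in [('rack front near',(200+275/4,170+583/4)),('rack front far',(200+72/4,170+212/4)),('back near',(200+562/4,170+465/4))]:
    print(n,plane(d,px,0))
E
```

```text
white [ 580.4 -194.8  136. ] [ 572.3 -204.3  136. ] [ 573.8 -200.3  131.3] 1.2
yel [572.8 -98.  136. ] [ 568.8 -105.5  136. ] [ 569.5 -101.3  132.8] 2.6
blk [ 5.673e+02 -1.000e-01  1.360e+02] [563.1  -8.7 136. ] [563.8  -3.  132.5] 3.1
blue [ 644.3 -187.4   70. ] [ 639.7 -192.8   70. ] [ 640.9 -190.5   67. ] 0.7
green [637.7 -98.1  70. ] [ 634.6 -103.4   70. ] [ 635.3 -100.5   67.4] 1.7
red [631.9  -2.2  70. ] [628.6 -10.8  70. ] [629.3  -5.3  66.4] 3.7
pan [535.7 295.1  40. ] [525.  280.5  40. ] [526.6 293.9  31.9] 2.9
rack front near [ 538.3 -252.1    0. ]
rack front far [521.1  49.6   0. ]
back near [ 720.3 -244.2    0. ]
```

```bash
python3 - <<'E'
import cv2,numpy as np
a=cv2.imread('pics/scene0.png')[175:245,320:410];b=cv2.imread('pics/side0.png')[140:200,150:240]
cv2.imwrite('pics/pa.png',np.vstack([cv2.resize(a,(630,490//2+60)),cv2.resize(b,(630,290))]))
E
```

```text
(no output)
```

View pics/pa.png

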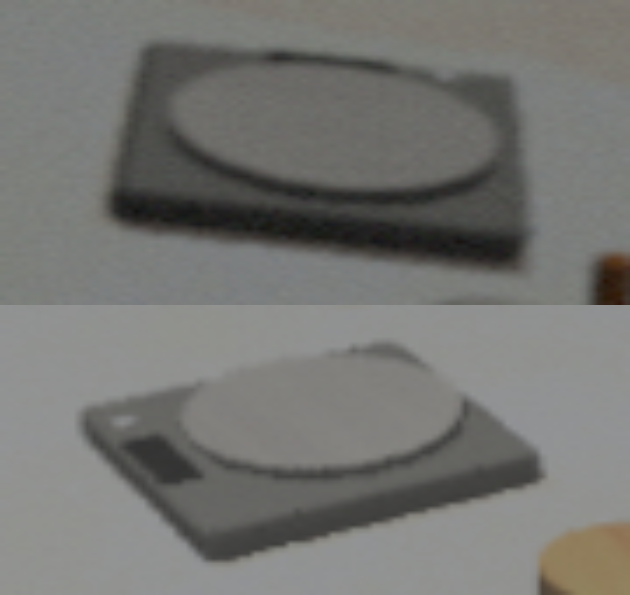

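```bash
cat >> h.py <<'E'
def go(target,psi=None,o=None):
    """tool-frame shift (mm) first with present orientation, then turn about tool z to reach psi (world angle of tool y)"""
    o=o or readout.get_obs();Rm=R.from_rotvec(o['orientation']).as_matrix()
    print('ee',o['ee_pos'].round(1),'psi',np.arctan2(Rm[1,1],Rm[0,1]).round(4),'tilt z',Rm[:,2].round(4),'w',round(o['width'],1),'t',o['t'],'F',o['ft_force'].round(1))
    s=Rm.T@(np.array(target)-o['ee_pos']);print('tool shift',s.round(1))
    if psi is not None:
        W=np.array([[np.cos(psi),np.sin(psi),0],[0,0,-1]]);y,z=W;W=np.c_[np.cross(y,z),y,z]
        print('turn tool',R.from_matrix(Rm.T@W).as_rotvec().round(4), 'shift after turn',(W.T@(np.array(target)-o['ee_pos'])).round(1))
E
python3 - <<'E'
from h import *
s=cam('scene');d=cam('side')
a,b=(367.9,203),(196.1,161.9)
print('pan',plane(s,a,40),plane(d,b,40),*tri(s,a,d,b))
print('tray',plane(d,(215,383),20),plane(d,(300,350),20))
go([574,-200,250],1.625)
E
```

```text
pan [527.2 293.2  40. ] [526.7 286.   40. ] [526.7 292.1  37.7] 3.8
tray [ 389.  -353.1   20. ] [ 559.4 -352.7   20. ]
ee [178.4 598.5 222.1] psi 1.281 tilt z [-4.0e-04 -1.1e-03 -1.0e+00] w 88.1 t 0.15 F [-0.2 -0.7 -0.1]
tool shift [-607.3 -652.2  -27.2]
turn tool [-1.20e-03 -3.00e-04 -3.44e-01] shift after turn [-351.7 -818.8  -27.9]
```

>>> carry_out(
  rows=[
    [[-0.0253,-0.0272,-0.0012],[0,0,0],0],
    [[-0.0253,-0.0272,-0.0012],[0,0,0],0],
    [[-0.0253,-0.0272,-0.0012],[0,0,0],0],
    [[-0.0253,-0.0272,-0.0012],[0,0,0],0],
    [[-0.0253,-0.0272,-0.0012],[0,0,0],0],
    [[-0.0253,-0.0272,-0.0012],[0,0,0],0],
    [[-0.0253,-0.0272,-0.0012],[0,0,0],0],
    [[-0.0253,-0.0272,-0.0012],[0,0,0],0],
    [[-0.0253,-0.0272,-0.0012],[0,0,0],0],
    [[-0.0253,-0.0272,-0.0012],[0,0,0],0],
    [[-0.0253,-0.0272,-0.0012],[0,0,0],0],
    [[-0.0253,-0.0272,-0.0012],[0,0,0],0],
  ],
)

```text
t: 1.15
ee_pos: [376.5, 197.7, 237.2]
orientation: [0.453, 3.109, 0.0]
ft_force: [1.3, 0.6, -0.2]
width: 87.8
```

>>> carry_out(
  rows=[
    [[-0.0253,-0.0272,-0.0012],[0,0,0],0],
    [[-0.0253,-0.0272,-0.0012],[0,0,0],0],
    [[-0.0253,-0.0272,-0.0012],[0,0,0],0],
    [[-0.0253,-0.0272,-0.0012],[0,0,0],0],
    [[-0.0253,-0.0272,-0.0012],[0,0,0],0],
    [[-0.0253,-0.0272,-0.0012],[0,0,0],0],
    [[-0.0253,-0.0272,-0.0012],[0,0,0],0],
    [[-0.0253,-0.0272,-0.0012],[0,0,0],0],
    [[-0.0253,-0.0272,-0.0012],[0,0,0],0],
    [[-0.0253,-0.0272,-0.0012],[0,0,0],0],
    [[-0.0253,-0.0272,-0.0012],[0,0,0],0],
    [[-0.0253,-0.0272,-0.0012],[0,0,0],0],
  ],
)

```text
t: 2.15
ee_pos: [574.2, -202.0, 251.2]
orientation: [-0.454, -3.108, -0.0]
ft_force: [1.3, 0.5, 0.3]
width: 88.0
```

>>> carry_out(
  rows=[
    [[0,0,0],[0,0,-0.115],0],
    [[0,0,0],[0,0,-0.115],0],
    [[0,0,0],[0,0,-0.114],0],
    [[0,0,0],[0,0,0],0],
    [[0,0,0],[0,0,0],0],
  ],
)

```text
t: 2.57
ee_pos: [573.7, -200.1, 251.2]
orientation: [0.08, -3.14, -0.0]
ft_force: [0.1, 0.0, -0.3]
width: 87.7
```

```bash
python3 - <<'E'
from h import *
go([574,-200,250],1.625)
snap('wrist','w1.png')
E
```

```text
ee [ 573.7 -200.1  251.2] psi 1.6215 tilt z [-6.e-04  2.e-04 -1.e+00] w 87.7 t 2.5667 F [ 0.1  0.  -0.3]
tool shift [-0.3  0.1  1.2]
turn tool [ 0.0002 -0.0006 -0.0035] shift after turn [-0.3  0.1  1.2]
```

View pics/w1.png

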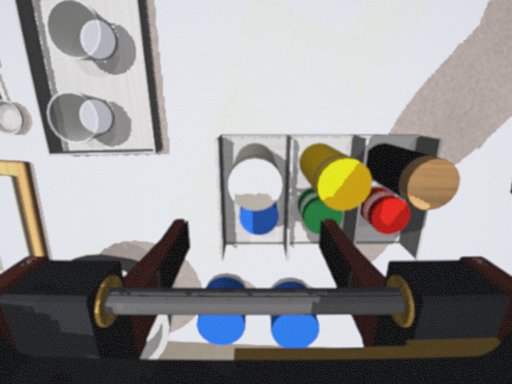

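The wrist view shows the white lid at (255,183), with the blue lid peeping out at (258,215). The rack's front lip runs from (222,135) to (437,137).

```bash
python3 - <<'E'
from h import *
o=readout.get_obs();c=cam('wrist',o)
im=cv2.imread('pics/w1.png')
cv2.imwrite('pics/w1c.png',cv2.resize(im[120:260,200:340],None,fx=4,fy=4,interpolation=cv2.INTER_CUBIC))
cv2.imwrite('pics/w1d.png',cv2.resize(im[120:265,210:450],None,fx=3,fy=3,interpolation=cv2.INTER_CUBIC))
print('lid',plane(c,(255,183),136),'front lip z~12',plane(c,(222,135),12),plane(c,(437,137),12))
print(proj(c,[[574+30*np.cos(a),-200+30*np.sin(a),136] for a in np.arange(4)*np.pi/2]))
E
```

```text
lid [ 571.4 -198.8  136. ] front lip z~12 [ 534.7 -249.7   12. ] [520.4  75.4  12. ]
[[252.5 210.8]
 [281.2 186.6]
 [255.2 158.1]
 [226.3 184. ]]
```

View pics/w1c.png

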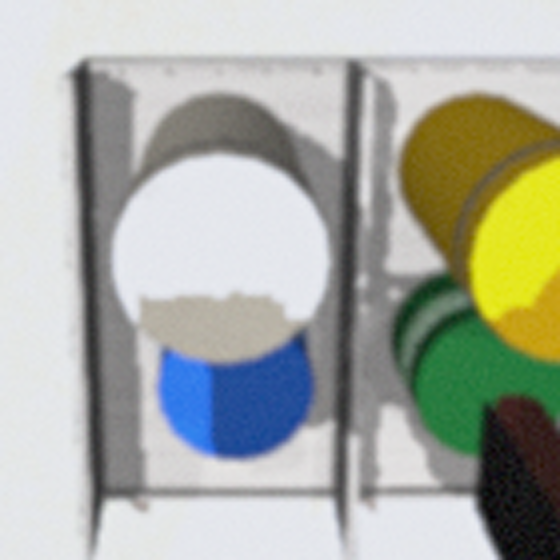

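View pics/w1d.png

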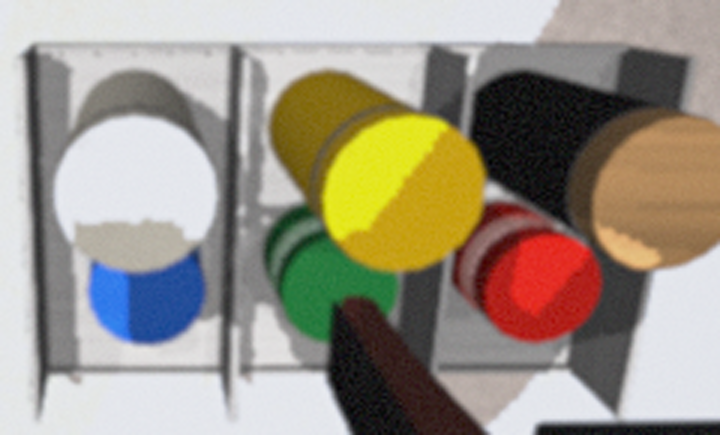

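```bash
python3 - <<'E'
from h import *
o=readout.get_obs();c=cam('wrist',o)
print('white',plane(c,(255.1,184.4),136),'blue',plane(c,(259,215.8),70))
f=lambda x,y,z:plane(c,(210+x/3,120+y/3),z)
print('front lip',f(30,45,12),f(430,45,12),'back',f(45,370,12),f(570,370,12))
print('wall tops L outer-front,back',f(27,48,60),f(40,415,60),'wall1',f(233,48,60),f(230,415,60))
go([572.5,-199.5,81],1.6215)
E
```

```text
white [ 572.9 -198.6  136. ] blue [ 637.6 -189.6   70. ]
front lip [ 534.8 -252.6   12. ] [524.6 -53.2  12. ] back [ 715.5 -242.1   12. ] [701.5  56.7  12. ]
wall tops L outer-front,back [ 531.1 -248.1   60. ] [ 714.6 -239.6   60. ] wall1 [ 526.6 -157.8   60. ] [ 709.8 -143.2   60. ]
ee [ 573.8 -200.   251.3] psi 1.6215 tilt z [-4.e-04  2.e-04 -1.e+00] w 88.1 t 2.6167 F [0.4 0.3 0.5]
tool shift [  1.2   0.5 170.3]
turn tool [ 0.0002 -0.0004 -0.    ] shift after turn [  1.2   0.6 170.3]
```

>>> carry_out(
  rows=[
    [[0.001,0.0007,0.02],[0,0,0],0],
    [[0,0,0.025],[0,0,0],0],
    [[0,0,0.025],[0,0,0],0],
    [[0,0,0.025],[0,0,0],0],
    [[0,0,0.025],[0,0,0],0],
    [[0,0,0.025],[0,0,0],0],
    [[0,0,0.015],[0,0,0],0],
    [[0,0,0.01],[0,0,0],0],
    [[0,0,0],[0,0,0],0],
    [[0,0,0],[0,0,0],0.3],
    [[0,0,0],[0,0,0],0.6],
  ],
)

```text
t: 3.53
ee_pos: [573.7, -199.7, 82.6]
orientation: [-0.084, 3.139, -0.001]
ft_force: [-0.2, 0.2, -1.0]
width: 77.7
```

>>> carry_out(
  rows=[
    [[0,0,0],[0,0,0],1],
    [[0,0,0],[0,0,0],1],
    [[0,0,0],[0,0,0],1],
    [[0,0,0],[0,0,0],1],
    [[0,0,0],[0,0,0],1],
    [[0,0,0],[0,0,0],1],
  ],
)

```text
t: 4.03
ee_pos: [573.5, -199.7, 82.5]
orientation: [-0.085, 3.139, -0.001]
ft_force: [0.2, 0.6, 6.1]
width: 59.7
```

>>> carry_out(
  rows=[
    [[0,0,-0.005],[0,0,0],1],
    [[0,0,-0.01],[0,0,0],1],
    [[0,0,-0.015],[0,0,0],1],
    [[0,0,-0.02],[0,0,0],1],
    [[0,0,0],[0,0,0],1],
    [[0,0,0],[0,0,0],1],
  ],
)

```text
t: 4.53
ee_pos: [573.4, -199.8, 132.4]
orientation: [-0.085, 3.138, -0.001]
ft_force: [0.5, 0.2, -4.5]
width: 59.9
```

```bash
python3 - <<'E'
from h import *
go([400,-150,83+50],1.6215)
snap('side','s2.png')
E
```

```text
ee [ 573.4 -199.8  132.4] psi 1.6249 tilt z [ 2.1e-03 -8.0e-04 -1.0e+00] w 59.9 t 4.5333 F [ 0.5  0.2 -4.5]
tool shift [170.5  59.1  -1. ]
turn tool [-0.0009  0.002   0.0034] shift after turn [170.7  58.5  -0.6]
```

View pics/s2.png

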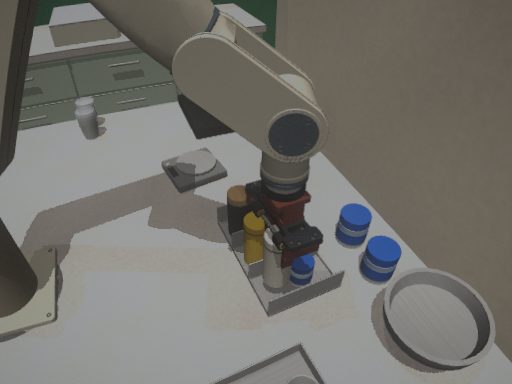

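The canister is lifted upright. Moving it to the bare worktop.

>>> carry_out(
  rows=[
    [[0.01,0.003,0],[0,0,0],1],
    [[0.02,0.006,0],[0,0,0],1],
    [[0.025,0.008,0],[0,0,0],1],
    [[0.026,0.009,0],[0,0,0],1],
    [[0.025,0.008,0],[0,0,0],1],
    [[0.02,0.006,0],[0,0,0],1],
    [[0.015,0.005,0],[0,0,0],1],
    [[0.01,0.003,0],[0,0,0],1],
    [[0,0,0.01],[0,0,0],1],
    [[0,0,0.015],[0,0,0],1],
    [[0,0,0.015],[0,0,0],1],
    [[0,0,0.008],[0,0,0],1],
  ],
)

```text
t: 5.58
ee_pos: [419.4, -159.7, 81.6]
orientation: [0.085, -3.139, -0.001]
ft_force: [-0.3, 0.5, -4.9]
width: 59.8
```

>>> carry_out(
  rows=[
    [[0,0,0.003],[0,0,0],1],
    [[0,0,0.002],[0,0,0],1],
    [[0,0,0.001],[0,0,0],1],
    [[0,0,0],[0,0,0],1],
  ],
)

```text
t: 5.92
ee_pos: [419.9, -159.9, 77.6]
orientation: [-0.085, 3.14, -0.0]
ft_force: [0.3, -0.5, -4.0]
width: 59.5
```

>>> carry_out(
  rows=[
    [[0,0,0.001],[0,0,0],1],
    [[0,0,0.0005],[0,0,0],1],
    [[0,0,0],[0,0,0],1],
  ],
)

```text
t: 6.17
ee_pos: [420.0, -159.9, 76.5]
orientation: [-0.085, 3.139, -0.001]
ft_force: [0.4, 1.0, -1.2]
width: 60.0
```

>>> carry_out(
  rows=[
    [[0,0,0.0004],[0,0,0],1],
    [[0,0,0],[0,0,0],0.3],
    [[0,0,0],[0,0,0],0],
    [[0,0,0],[0,0,0],0],
    [[0,0,0],[0,0,0],0],
    [[0,0,0],[0,0,0],0],
    [[0,0,-0.02],[0,0,0],0],
    [[0,0,-0.03],[0,0,0],0],
    [[0,0,-0.035],[0,0,0],0],
    [[0,0,-0.035],[0,0,0],0],
    [[0,0,-0.035],[0,0,0],0],
  ],
)

```text
t: 7.08
ee_pos: [419.0, -159.6, 232.1]
orientation: [0.085, -3.14, -0.0]
ft_force: [0.7, -0.7, -0.3]
width: 87.9
```

```bash
python3 - <<'E'
from h import *
go([630,-190,232],0.05)
snap('wrist','w3.png');snap('side','s3.png')
E
```

```text
ee [ 419.  -159.6  232.1] psi 1.625 tilt z [-5.e-04  2.e-04 -1.e+00] w 87.9 t 7.0833 F [ 0.7 -0.7 -0.3]
tool shift [-2.09e+02 -4.18e+01 -1.00e-01]
turn tool [-2.000e-04 -6.000e-04  1.575e+00] shift after turn [-4.090e+01  2.092e+02  1.000e-01]
```

View pics/w3.png

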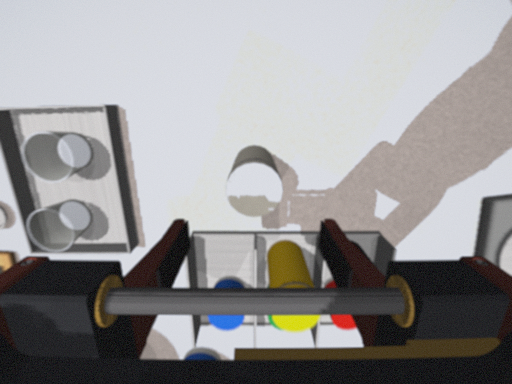

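View pics/s3.png

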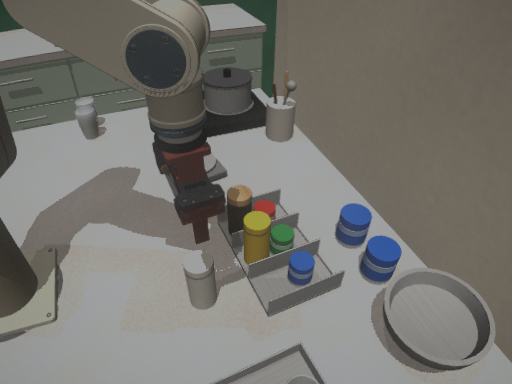

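White now stands upright on the worktop, at side (201,280) and wrist (255,187), and the blue jar is clear at side (301,268). Moving over the jar.

>>> carry_out(
  rows=[
    [[-0.035,-0.007,0],[0,0,0],0],
    [[-0.035,-0.007,0],[0,0,0],0],
    [[-0.035,-0.007,0],[0,0,0],0],
    [[-0.035,-0.007,0],[0,0,0],0],
    [[-0.035,-0.007,0],[0,0,0],0],
    [[-0.034,-0.007,0],[0,0,0],0],
    [[0,0,0],[0,0,0.12],0],
    [[0,0,0],[0,0,0.12],0],
    [[0,0,0],[0,0,0.12],0],
    [[0,0,0],[0,0,0.12],0],
    [[0,0,0],[0,0,0.12],0],
    [[0,0,0],[0,0,0.12],0],
  ],
)

```text
t: 8.18
ee_pos: [630.0, -190.2, 229.0]
orientation: [-1.035, -2.964, 0.0]
ft_force: [-0.6, -0.1, 0.4]
width: 87.7
```

>>> carry_out(
  rows=[
    [[0,0,0],[0,0,0.12],0],
    [[0,0,0],[0,0,0.12],0],
    [[0,0,0],[0,0,0.12],0],
    [[0,0,0],[0,0,0.12],0],
    [[0,0,0],[0,0,0.12],0],
    [[0,0,0],[0,0,0.12],0],
    [[0,0,0],[0,0,0.12],0],
    [[0,0,0],[0,0,0.015],0],
    [[0,0,0],[0,0,0],0],
    [[0,0,0],[0,0,0],0],
  ],
)

```text
t: 9.02
ee_pos: [630.2, -190.3, 229.9]
orientation: [-2.161, -2.279, 0.001]
ft_force: [-0.6, 0.4, -0.3]
width: 87.6
```

```bash
python3 - <<'E'
from h import *
go([638,-190,27],0.05)
snap('wrist','w4.png');snap('side','s4.png')
E
```

```text
ee [ 630.2 -190.3  229.9] psi 0.0533 tilt z [-9.e-04  2.e-04 -1.e+00] w 87.6 t 9.0167 F [-0.6  0.4 -0.3]
tool shift [-1.000e-01  8.000e+00  2.029e+02]
turn tool [-0.0009 -0.0003  0.0033] shift after turn [-1.000e-01  7.800e+00  2.029e+02]
```

View pics/w4.png

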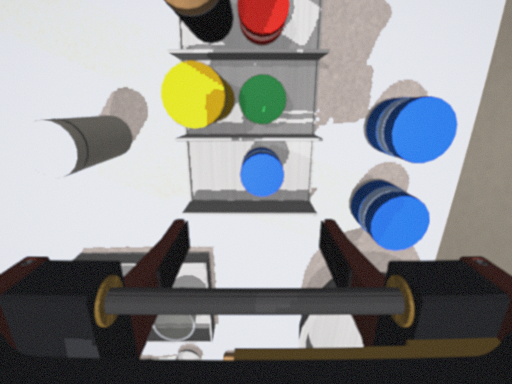

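The wrist view shows the blue lid at (262,172), alone in its lane. The large blue jars at (423,128) and (402,221) are clear of the gripper.

```bash
python3 - <<'E'
from h import *
o=readout.get_obs();c=cam('wrist',o)
im=cv2.imread('pics/w4.png')
h=cv2.cvtColor(im,cv2.COLOR_BGR2HSV);m=cv2.inRange(h,(100,120,60),(125,255,255));m[:, :230]=0;m[:,300:]=0;m[:140]=0;m[205:]=0
x,y,w,hh=cv2.boundingRect(m);print(x,y,w,hh)
cv2.imwrite('pics/w4c.png',cv2.resize(im[125:225,180:325],None,fx=5,fy=5,interpolation=cv2.INTER_CUBIC))
print(plane(c,(262,173),70))
f=lambda x,y,z:plane(c,(x,y),z)
print(f(182,137,60),f(317,137,60),f(185,212,60),f(316,212,60),'green',f(262.5,98,70),'yellow',f(193,95,136))
s=cam('side')
im=cv2.imread('pics/s3.png');h=cv2.cvtColor(im,cv2.COLOR_BGR2HSV);m=cv2.inRange(h,(100,120,40),(125,255,255));m[:,:280]=0;m[:,320:]=0;m[:240]=0;m[290:]=0;print(cv2.boundingRect(m))
E
```

```text
241 148 43 49
[ 639.9 -187.4   70. ]
[ 538.3 -148.9   60. ] [ 705.7 -140.4   60. ] [ 539.4 -249.3   60. ] [ 716.5 -240.2   60. ] green [635.1 -98.3  70. ] yellow [ 569.4 -100.8  136. ]
(290, 251, 24, 33)
```

View pics/w4c.png

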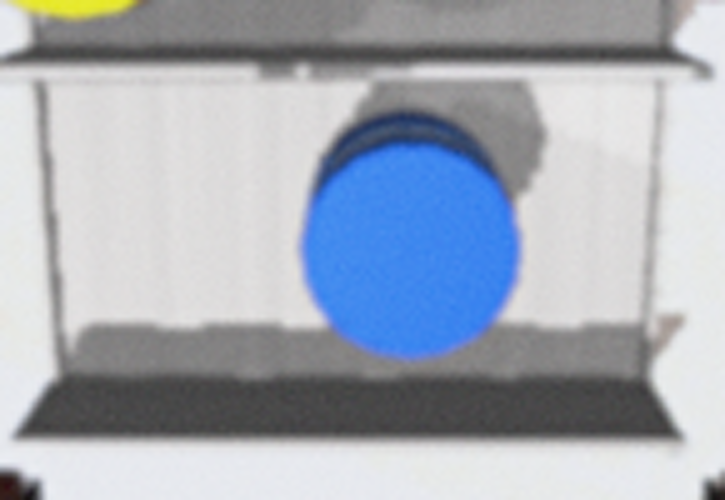

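>>> carry_out(
  rows=[
    [[0,0.005,0.02],[0,0,0],0],
    [[0,0.005,0.025],[0,0,0],0],
    [[0,0,0.025],[0,0,0],0],
    [[0,0,0.025],[0,0,0],0],
    [[0,0,0.025],[0,0,0],0],
    [[0,0,0.025],[0,0,0],0],
    [[0,0,0.02],[0,0,0],0],
    [[0,0,0.02],[0,0,0],0],
    [[0,0,0.012],[0,0,0],0],
    [[0,0,0.007],[0,0,0],0],
    [[0,0,0],[0,0,0],0],
  ],
)

```text
t: 10.03
ee_pos: [639.6, -189.6, 25.2]
orientation: [-2.163, -2.276, 0.002]
ft_force: [-0.3, -0.2, -0.0]
width: 87.5
```

>>> carry_out(
  rows=[
    [[0,0,0],[0,0,0],0.3],
    [[0,0,0],[0,0,0],0.5],
    [[0,0,0],[0,0,0],1],
    [[0,0,0],[0,0,0],1],
    [[0,0,0],[0,0,0],1],
    [[0,0,0],[0,0,0],1],
    [[0,0,0],[0,0,0],1],
    [[0,0,0],[0,0,0],1],
  ],
)

```text
t: 10.7
ee_pos: [640.7, -190.0, 27.3]
orientation: [2.165, 2.276, 0.0]
ft_force: [-1.6, 0.9, 6.0]
width: 55.7
```

>>> carry_out(
  rows=[
    [[0,0,-0.006],[0,0,0],1],
    [[0,0,-0.01],[0,0,0],1],
    [[0,0,-0.018],[0,0,0],1],
    [[0,0,-0.025],[0,0,0],1],
    [[0,0,-0.025],[0,0,0],1],
    [[0,0,-0.025],[0,0,0],1],
    [[0,0,-0.025],[0,0,0],1],
    [[0,0,-0.02],[0,0,0],1],
    [[0,0,-0.006],[0,0,0],1],
    [[0,0,0],[0,0,0],1],
    [[0,0,0],[0,0,0],1],
  ],
)

```text
t: 11.62
ee_pos: [640.0, -189.7, 186.1]
orientation: [-2.165, -2.276, 0.0]
ft_force: [0.3, 0.1, -2.2]
width: 55.6
```

```bash
python3 - <<'E'
from h import *
go([527,291,187],0.05)
snap('side','s5.png')
E
```

```text
ee [ 640.  -189.7  186.1] psi 0.05 tilt z [-5.e-04  2.e-04 -1.e+00] w 55.6 t 11.6167 F [ 0.3  0.1 -2.2]
tool shift [485.8 -88.8  -0.8]
turn tool [-0.0005 -0.0002  0.    ] shift after turn [485.8 -88.8  -0.9]
```

View pics/s5.png

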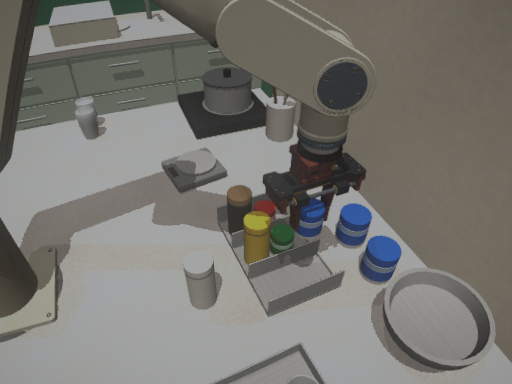

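The jar is held upright above the rack. Carrying it to the scale.

>>> carry_out(
  rows=[
    [[0.01,-0.002,0],[0,0,0],1],
    [[0.02,-0.004,0],[0,0,0],1],
    [[0.03,-0.005,0],[0,0,0],1],
    [[0.032,-0.006,0],[0,0,0],1],
    [[0.032,-0.006,0],[0,0,0],1],
    [[0.032,-0.006,0],[0,0,0],1],
    [[0.032,-0.006,0],[0,0,0],1],
    [[0.032,-0.006,0],[0,0,0],1],
    [[0.032,-0.006,0],[0,0,0],1],
    [[0.032,-0.006,0],[0,0,0],1],
    [[0.032,-0.006,0],[0,0,0],1],
    [[0.032,-0.006,0],[0,0,0],1],
  ],
)

```text
t: 12.67
ee_pos: [556.2, 156.2, 185.2]
orientation: [-2.164, -2.275, 0.003]
ft_force: [1.4, 1.3, -2.2]
width: 55.7
```

>>> carry_out(
  rows=[
    [[0.032,-0.006,0],[0,0,0],1],
    [[0.032,-0.006,0],[0,0,0],1],
    [[0.03,-0.005,0],[0,0,0],1],
    [[0.02,-0.004,0],[0,0,0],1],
    [[0.014,-0.003,0],[0,0,0],1],
    [[0.01,-0.002,0],[0,0,0],1],
    [[0,0,0],[0,0,0],1],
    [[0,0,0],[0,0,0],1],
  ],
)

```text
t: 13.33
ee_pos: [524.9, 290.6, 186.0]
orientation: [-2.164, -2.277, 0.002]
ft_force: [0.7, -0.2, -2.1]
width: 55.6
```

```bash
python3 - <<'E'
from h import *
go([527,291,62],0.05)
o=readout.get_obs();snap('wrist','w6.png');snap('side','s6.png')
c=cam('wrist',o);print(proj(c,[[527,291,40]]+[[527+62*np.cos(a),291+62*np.sin(a),40] for a in np.arange(4)*np.pi/2]))
E
```

```text
ee [524.9 290.6 186. ] psi 0.0506 tilt z [-8.e-04 -8.e-04 -1.e+00] w 55.6 t 13.3333 F [ 0.7 -0.2 -2.1]
tool shift [  0.4   2.2 124. ]
turn tool [-0.0008  0.0008  0.0006] shift after turn [  0.3   2.1 124. ]
[[256.  177.5]
 [307.3 180. ]
 [258.9 124.8]
 [204.5 175. ]
 [253.5 224.6]]
```

View pics/w6.png

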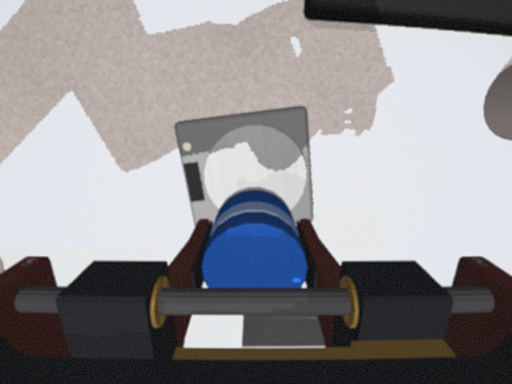

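View pics/s6.png

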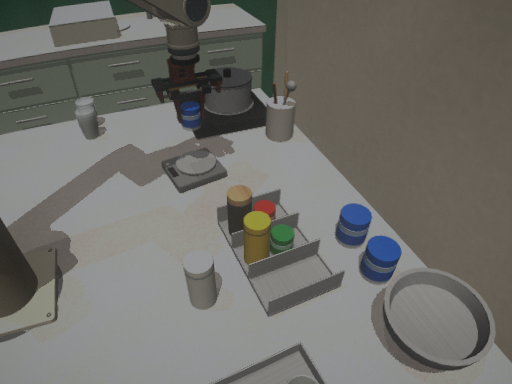

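The wrist view shows the pan's edges at columns 204 and 306 and row 125. That agrees to within a pixel with the projection of (527,291,40). Lowering.

>>> carry_out(
  rows=[
    [[0.0003,0.002,0.012],[0,0,0],1],
    [[0,0,0.02],[0,0,0],1],
    [[0,0,0.02],[0,0,0],1],
    [[0,0,0.02],[0,0,0],1],
    [[0,0,0.02],[0,0,0],1],
    [[0,0,0.015],[0,0,0],1],
    [[0,0,0.009],[0,0,0],1],
    [[0,0,0.004],[0,0,0],1],
    [[0,0,0.002],[0,0,0],1],
    [[0,0,0],[0,0,0],1],
  ],
)

```text
t: 14.27
ee_pos: [527.6, 291.2, 64.6]
orientation: [2.166, 2.276, 0.0]
ft_force: [0.1, -0.4, -1.3]
width: 55.9
```

>>> carry_out(
  rows=[
    [[0,0,0.001],[0,0,0],1],
    [[0,0,0.0005],[0,0,0],1],
    [[0,0,0],[0,0,0],1],
  ],
)

```text
t: 14.52
ee_pos: [527.7, 291.6, 63.8]
orientation: [2.165, 2.276, 0.002]
ft_force: [-0.6, 0.2, -1.7]
width: 55.3
```

>>> carry_out(
  rows=[
    [[0,0,0.001],[0,0,0],1],
    [[0,0,0.0007],[0,0,0],1],
    [[0,0,0],[0,0,0],1],
  ],
)

```text
t: 14.77
ee_pos: [527.2, 291.4, 61.4]
orientation: [2.165, 2.276, 0.0]
ft_force: [-0.6, -0.4, -1.7]
width: 56.0
```

>>> carry_out(
  rows=[
    [[0,0,0.0005],[0,0,0],1],
    [[0,0,0],[0,0,0],1],
  ],
)

```text
t: 14.93
ee_pos: [527.3, 291.4, 61.3]
orientation: [-2.165, -2.276, -0.0]
ft_force: [-2.8, -0.9, 4.3]
width: 55.1
```

Contact, with Fz rising to +4 N. Releasing.

>>> carry_out(
  rows=[
    [[0,0,0],[0,0,0],0.3],
    [[0,0,0],[0,0,0],0.15],
    [[0,0,0],[0,0,0],0],
    [[0,0,0],[0,0,0],0],
    [[0,0,0],[0,0,0],0],
    [[0,0,0],[0,0,0],0],
    [[0,0,-0.015],[0,0,0],0],
    [[0,0,-0.025],[0,0,0],0],
    [[0,0,-0.03],[0,0,0],0],
    [[0,0,-0.035],[0,0,0],0],
    [[0,0,-0.035],[0,0,0],0],
    [[0,0,-0.03],[0,0,0],0],
  ],
)

```text
t: 15.93
ee_pos: [527.5, 291.4, 233.2]
orientation: [2.165, 2.276, 0.002]
ft_force: [0.8, 0.3, 0.4]
width: 88.2
```

```bash
python3 - <<'E'
from h import *
go([420,-160,232],1.625)
o=readout.get_obs();snap('wrist','w7.png')
c=cam('wrist',o);print(proj(c,[[527,291,104]]))
E
```

```text
ee [527.5 291.4 233.2] psi 0.05 tilt z [ 1.1e-03  6.0e-04 -1.0e+00] w 88.2 t 15.9333 F [0.8 0.3 0.4]
tool shift [-445.5 -129.9    0.8]
turn tool [ 1.300e-03  5.000e-04 -1.575e+00] shift after turn [ 131.8 -445.     1.2]
[[253.7 182.1]]
```

View pics/w7.png

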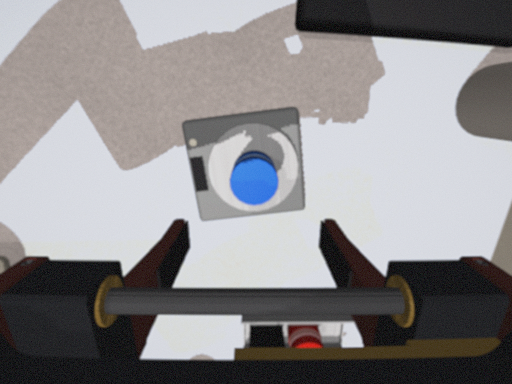

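The blue jar stands upright on the pan, with its lid at (254,180) against (254,182) expected. Going back to the white canister.

>>> carry_out(
  rows=[
    [[-0.034,-0.01,0],[0,0,0],0],
    [[-0.034,-0.01,0],[0,0,0],0],
    [[-0.034,-0.01,0],[0,0,0],0],
    [[-0.034,-0.01,0],[0,0,0],0],
    [[-0.034,-0.01,0],[0,0,0],0],
    [[-0.034,-0.01,0],[0,0,0],0],
    [[-0.034,-0.01,0],[0,0,0],0],
    [[-0.034,-0.01,0],[0,0,0],0],
    [[-0.034,-0.01,0],[0,0,0],0],
    [[-0.034,-0.01,0],[0,0,0],0],
    [[-0.034,-0.01,0],[0,0,0],0],
    [[-0.034,-0.01,0],[0,0,0],0],
  ],
)

```text
t: 16.98
ee_pos: [427.1, -123.7, 230.9]
orientation: [2.165, 2.276, 0.0]
ft_force: [0.5, 0.3, 0.2]
width: 87.9
```

>>> carry_out(
  rows=[
    [[-0.0375,-0.01,0],[0,0,0],0],
    [[0,0,0],[0,0,-0.12],0],
    [[0,0,0],[0,0,-0.12],0],
    [[0,0,0],[0,0,-0.12],0],
    [[0,0,0],[0,0,-0.12],0],
    [[0,0,0],[0,0,-0.12],0],
    [[0,0,0],[0,0,-0.12],0],
    [[0,0,0],[0,0,-0.12],0],
    [[0,0,0],[0,0,-0.12],0],
    [[0,0,0],[0,0,-0.12],0],
    [[0,0,0],[0,0,-0.12],0],
    [[0,0,0],[0,0,-0.12],0],
  ],
)

```text
t: 17.98
ee_pos: [419.6, -160.1, 230.7]
orientation: [0.306, 3.127, -0.0]
ft_force: [0.3, -0.3, 0.6]
width: 87.7
```

>>> carry_out(
  rows=[
    [[0,0,0],[0,0,-0.12],0],
    [[0,0,0],[0,0,-0.12],0],
    [[0,0,0],[0,0,-0.015],0],
    [[0,0,0],[0,0,0],0],
    [[0,0,0],[0,0,0],0],
  ],
)

```text
t: 18.4
ee_pos: [419.6, -160.1, 230.8]
orientation: [0.08, -3.141, -0.0]
ft_force: [-0.4, 0.6, -0.6]
width: 87.7
```

```bash
python3 - <<'E'
from h import *
go([420,-159.9,76.5],1.625)
o=readout.get_obs();snap('wrist','w8.png')
c=cam('wrist',o);print(proj(c,[[420,-160,130],[420,-160,130]]))
E
```

```text
ee [ 419.6 -160.1  230.8] psi 1.6217 tilt z [-0.  0. -1.] w 87.7 t 18.4 F [-0.4  0.6 -0.6]
tool shift [-4.000e-01  1.000e-01  1.543e+02]
turn tool [ 0.     -0.     -0.0033] shift after turn [-4.000e-01  1.000e-01  1.543e+02]
[[253.8 189.3]
 [253.8 189.3]]
```

View pics/w8.png

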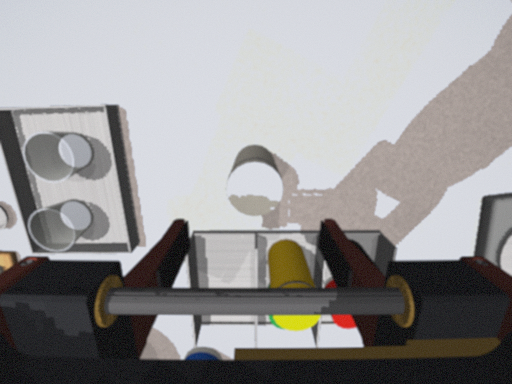

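The white lid is at (254,187) and (254,189) was expected, so it hasn't moved. Descending to grasp at the same height as before.

>>> carry_out(
  rows=[
    [[0,0,0.02],[0,0,0],0],
    [[0,0,0.025],[0,0,0],0],
    [[0,0,0.025],[0,0,0],0],
    [[0,0,0.025],[0,0,0],0],
    [[0,0,0.025],[0,0,0],0],
    [[0,0,0.02],[0,0,0],0],
    [[0,0,0.014],[0,0,0],0],
    [[0,0,0],[0,0,0],0],
    [[0,0,0],[0,0,0],0.3],
    [[0,0,0],[0,0,0],0.6],
    [[0,0,0],[0,0,0],1],
    [[0,0,0],[0,0,0],1],
  ],
)

```text
t: 19.45
ee_pos: [420.4, -160.4, 77.9]
orientation: [-0.085, 3.139, -0.001]
ft_force: [0.7, 0.3, 0.1]
width: 64.7
```

>>> carry_out(
  rows=[
    [[0,0,0],[0,0,0],1],
    [[0,0,0],[0,0,0],1],
    [[0,0,0],[0,0,0],1],
    [[0,0,0],[0,0,0],1],
  ],
)

```text
t: 19.78
ee_pos: [420.3, -160.3, 77.7]
orientation: [-0.085, 3.139, -0.001]
ft_force: [-0.9, 1.6, 7.1]
width: 59.9
```

>>> carry_out(
  rows=[
    [[0,0,-0.005],[0,0,0],1],
    [[0,0,-0.01],[0,0,0],1],
    [[0,0,-0.02],[0,0,0],1],
    [[0,0,-0.015],[0,0,0],1],
    [[0,0,-0.006],[0,0,0],1],
    [[0,0,0],[0,0,0],1],
    [[0,0,0],[0,0,0],1],
  ],
)

```text
t: 20.37
ee_pos: [419.6, -160.1, 133.0]
orientation: [-0.085, 3.14, -0.0]
ft_force: [0.1, 0.3, -4.9]
width: 59.8
```

```bash
python3 - <<'E'
from h import *
go([573.5,-199.7,133],1.625)
E
```

```text
ee [ 419.6 -160.1  133. ] psi 1.625 tilt z [ 5.e-04 -2.e-04 -1.e+00] w 59.8 t 20.3667 F [ 0.1  0.3 -4.9]
tool shift [-1.516e+02 -4.790e+01  1.000e-01]
turn tool [-0.0002  0.0005 -0.    ] shift after turn [-151.6  -47.9    0. ]
```

>>> carry_out(
  rows=[
    [[-0.01,-0.003,0],[0,0,0],1],
    [[-0.02,-0.006,0],[0,0,0],1],
    [[-0.025,-0.008,0],[0,0,0],1],
    [[-0.026,-0.009,0],[0,0,0],1],
    [[-0.025,-0.008,0],[0,0,0],1],
    [[-0.02,-0.006,0],[0,0,0],1],
    [[-0.015,-0.005,0],[0,0,0],1],
    [[-0.0106,-0.003,0],[0,0,0],1],
    [[0,0,0],[0,0,0],1],
    [[0,0,0],[0,0,0],1],
  ],
)

```text
t: 21.2
ee_pos: [573.4, -199.6, 131.3]
orientation: [0.085, -3.138, -0.001]
ft_force: [-0.4, -0.3, -4.8]
width: 59.5
```

```bash
python3 - <<'E'
from h import *
go([573.5,-199.7,84],1.625)
snap('side','s9.png')
E
```

```text
ee [ 573.4 -199.6  131.3] psi 1.6252 tilt z [-2.2e-03  8.0e-04 -1.0e+00] w 59.5 t 21.2 F [-0.4 -0.3 -4.8]
tool shift [-0.2 -0.2 47.3]
turn tool [ 0.0009 -0.0022  0.0002] shift after turn [-0.1 -0.1 47.3]
```

View pics/s9.png

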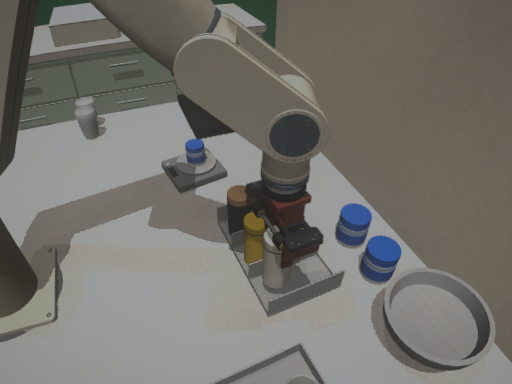

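The canister hangs over its old place at side (276,262), and the blue jar is on the pan at side (195,153). Lowering.

>>> carry_out(
  rows=[
    [[0,0,0.008],[0,0,0],1],
    [[0,0,0.014],[0,0,0],1],
    [[0,0,0.012],[0,0,0],1],
    [[0,0,0.006],[0,0,0],1],
    [[0,0,0.003],[0,0,0],1],
    [[0,0,0.001],[0,0,0],1],
    [[0,0,0],[0,0,0],1],
  ],
)

```text
t: 21.83
ee_pos: [573.6, -199.8, 88.8]
orientation: [0.085, -3.14, -0.0]
ft_force: [-0.3, 0.0, -3.9]
width: 59.7
```

>>> carry_out(
  rows=[
    [[0,0,0.001],[0,0,0],1],
    [[0,0,0.0005],[0,0,0],1],
    [[0,0,0],[0,0,0],1],
  ],
)

```text
t: 22.08
ee_pos: [573.9, -199.9, 87.7]
orientation: [-0.085, 3.14, -0.0]
ft_force: [0.4, -0.5, -4.7]
width: 59.6
```

>>> carry_out(
  rows=[
    [[0,0,0.001],[0,0,0],1],
    [[0,0,0.001],[0,0,0],1],
    [[0,0,0.0007],[0,0,0],1],
    [[0,0,0],[0,0,0],1],
  ],
)

```text
t: 22.42
ee_pos: [573.6, -199.7, 84.6]
orientation: [0.085, -3.14, -0.0]
ft_force: [0.6, -0.2, -3.8]
width: 59.6
```

>>> carry_out(
  rows=[
    [[0,0,0.001],[0,0,0],1],
    [[0,0,0],[0,0,0],1],
  ],
)

```text
t: 22.58
ee_pos: [573.8, -199.8, 83.8]
orientation: [-0.085, 3.14, -0.0]
ft_force: [-0.4, 0.9, -2.8]
width: 60.1
```

>>> carry_out(
  rows=[
    [[0,0,0.0008],[0,0,0],1],
    [[0,0,0],[0,0,0],1],
  ],
)

```text
t: 22.75
ee_pos: [574.0, -199.8, 83.8]
orientation: [-0.085, 3.14, -0.0]
ft_force: [-2.1, 1.5, 4.7]
width: 59.7
```

>>> carry_out(
  rows=[
    [[0,0,0.0004],[0,0,0],1],
    [[0,0,0],[0,0,0],1],
  ],
)

```text
t: 22.92
ee_pos: [574.0, -199.8, 83.8]
orientation: [-0.085, 3.14, -0.0]
ft_force: [-2.6, 2.4, 8.1]
width: 59.8
```

Seated on the rack floor. Releasing and rising.

>>> carry_out(
  rows=[
    [[0,0,0],[0,0,0],0.3],
    [[0,0,0],[0,0,0],0.15],
    [[0,0,0],[0,0,0],0],
    [[0,0,0],[0,0,0],0],
    [[0,0,0],[0,0,0],0],
    [[0,0,0],[0,0,0],0],
    [[0,0,-0.015],[0,0,0],0],
    [[0,0,-0.025],[0,0,0],0],
    [[0,0,-0.03],[0,0,0],0],
    [[0,0,-0.035],[0,0,0],0],
    [[0,0,-0.035],[0,0,0],0],
    [[0,0,-0.028],[0,0,0],0],
  ],
)

```text
t: 23.92
ee_pos: [574.1, -200.0, 253.2]
orientation: [-0.085, 3.139, -0.001]
ft_force: [0.2, -0.3, 0.3]
width: 87.8
```

>>> carry_out(
  rows=[
    [[0,0,0],[0,0,0],0],
    [[0,0,0],[0,0,0],0],
  ],
)

```text
t: 24.08
ee_pos: [574.6, -200.2, 252.3]
orientation: [-0.085, 3.137, -0.002]
ft_force: [0.0, 0.5, -0.7]
width: 87.8
```

```bash
python3 - <<'E'
from h import *
go([573.5,-199.7,250],1.625)
o=readout.get_obs();im=snap('wrist','w10.png');snap('side','s10.png')
c=cam('wrist',o);print(proj(c,[[573,-199.3,136]]))
b=cv2.imread('pics/s10.png');cv2.imwrite('pics/s10c.png',cv2.resize(b[130:320,150:350],None,fx=3,fy=3,interpolation=cv2.INTER_CUBIC))
E
```

```text
ee [ 574.6 -200.2  252.3] psi 1.6249 tilt z [ 0.0037 -0.0013 -1.    ] w 87.8 t 24.0833 F [ 0.   0.5 -0.7]
tool shift [1.1 0.5 2.3]
turn tool [-0.0015  0.0036 -0.0001] shift after turn [1.1 0.5 2.3]
[[254.8 183. ]]
```

View pics/w10.png

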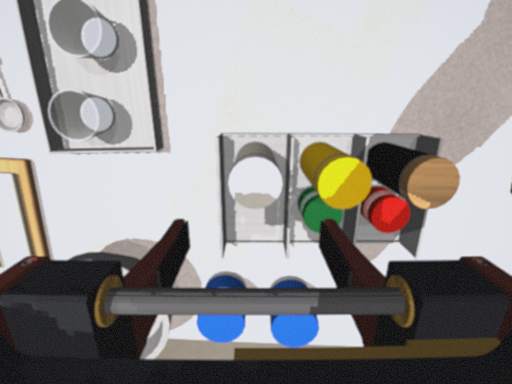

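View pics/s10c.png

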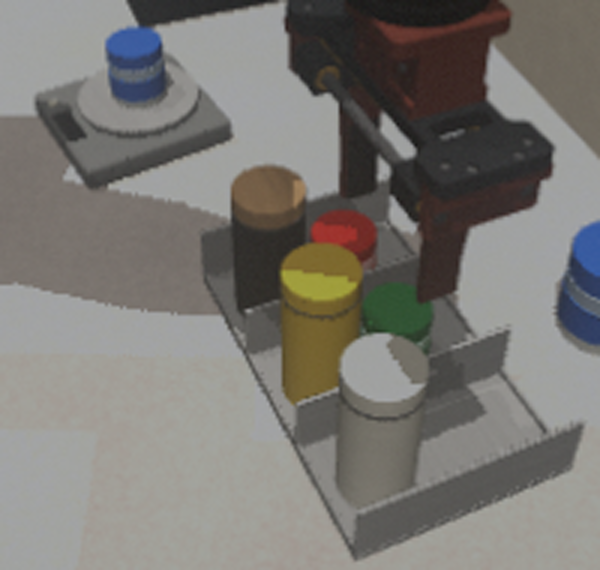

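The final pictures show the white canister standing upright in its old place, with its lid at wrist (255,183) against (255,183) expected. The jar is upright on the pan, nothing else has moved, and the gripper is clear. Handing in.

```bash
python3 -c "
from h import *
print(close_job())"
```

```text
the job is handed in; nothing more can be done
None
```

The blue jar is on the scale's pan and the white canister is back in its place in the rack. I handed the job in at about 24 s.

- **What I did:** I lifted the white canister out and stood it on the bare worktop at about (420, -160). I then stood the small blue-lidded jar on the pan at about (527, 291) and put the canister back at about (574, -200).
- **Last checks:** The wrist picture shows the canister's lid within about a pixel of where it should be. The side picture shows both upright and the neighbouring jars and canisters unmoved. The gripper was open and clear, with forces near zero. The highest wrist force I read was about 9 N, though I only see it at the end of each move.
- **Small disagreements:** Single-camera position estimates differed by up to about 15 mm. I settled the rack positions with closer wrist views and confirmed the pan from above before lowering. The canister's grasp height differed by about 1 mm between the two grasps. No check failed.

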